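# Lay out the copier's shaft parts in reverse for refitting

## Task

The four parts taken off the copier's feed shaft stand in a row on the parts strip in the order they came off, the first one off next to the upright steel peg. Move them all to the white assembly tray in reverse order, ready for refitting: the last one off (farthest from the peg) goes into the pocket next to the tray's raised grip, and so on, so that the first one off ends in the pocket farthest from the grip. Keep them upright throughout, and leave each standing freely on the floor of its pocket, near the middle.

Things in the scene. Friction and masses are not known exactly. Their poses are not given: they have to be found in the camera images.
- roller_center (a point): Feed roller: thick smooth black rubber tyre, 46 mm diameter and 44 mm high, with a thin white hub (22 mm) standing out at the top, 52 mm high over all. Round: grip it by the tyre. Stands upright, z axis up. The point is at its centre, half-way up (26 mm above its underside). Loose, 40 to 140 g.
- pulley_center (a point): Toothed belt pulley: white plastic cylinder with upright teeth all round, 36 mm diameter body (41 mm over the looks of the teeth), 52 mm high. Stands upright, z axis up. The point is at its centre, half-way up (26 mm above its underside). Loose, 40 to 140 g.
- pickup_center (a point): Pick-up roller: slim black rubber cylinder, 26 mm diameter and 58 mm high, with a steel shaft stub (10 mm) on top, 66 mm high over all. Round: grip it by the rubber. Stands upright, z axis up. The point is at its centre, half-way up (33 mm above its underside). Loose, 40 to 140 g.
- clutch_center (a point): Clutch: square grey plastic block, 36 x 36 mm and 46 mm high, with a round steel collar (24 mm) on top, 54 mm high over all. Grip it across two flat sides, which lie along its own x and y axes. Stands upright, z axis up. The point is at its centre, half-way up (27 mm above its underside). Loose, 40 to 140 g.
- saucer_roller: Fixed square grey saucer in which the roller stands at the start, so it keeps the roller's place in the row. 66 x 66 mm, floor 3 mm thick, lip 3 mm wide rising 7 mm above the origin; origin at the centre of its underside. The four saucers are alike and sit in one straight row, 74 mm apart, on a 4 mm thick aluminium strip, the parts strip (86 x 370 mm).
- saucer_pulley: Fixed square grey saucer in which the pulley stands at the start, so it keeps the pulley's place in the row. 66 x 66 mm, floor 3 mm thick, lip 3 mm wide rising 7 mm above the origin; origin at the centre of its underside. The four saucers are alike and sit in one straight row, 74 mm apart, on a 4 mm thick aluminium strip, the parts strip (86 x 370 mm).
- saucer_pickup: Fixed square grey saucer in which the pickup stands at the start, so it keeps the pickup's place in the row. 66 x 66 mm, floor 3 mm thick, lip 3 mm wide rising 7 mm above the origin; origin at the centre of its underside. The four saucers are alike and sit in one straight row, 74 mm apart, on a 4 mm thick aluminium strip, the parts strip (86 x 370 mm).
- saucer_clutch: Fixed square grey saucer in which the clutch stands at the start, so it keeps the clutch's place in the row. 66 x 66 mm, floor 3 mm thick, lip 3 mm wide rising 7 mm above the origin; origin at the centre of its underside. The four saucers are alike and sit in one straight row, 74 mm apart, on a 4 mm thick aluminium strip, the parts strip (86 x 370 mm).
- start_peg: Fixed upright steel peg with a ball head, 18 mm wide, 49 mm high, at one end of the parts strip, in line with the saucers, 54 mm from the centre of the nearest one. It marks the end where the first part off was put. (The strip's other end has only a flat 6 mm bar.) Origin at the centre of the peg's underside.
- tray: Fixed white assembly tray, 78 x 370 mm; its long side is its y axis, z up, origin at the centre of its underside. Four square pockets (64 x 64 mm, grey floor 4 mm above the origin, rims to 8 mm above the origin) in a row along y with centres at x = 0, y = +111, +37, -37, -111 mm. A raised grip bar (60 mm long across the tray, 35 mm high) stands at y = +170 mm, at the end of the +111 mm pocket; the other end is plain.
Not all that is in view belongs to the job. What is shaped like the part that bears pulley_center but orange or yellow is not meant. Leave any pink look-alike of the saucer_clutch alone.

How it is judged (in metres and radians):
At the end, for the whole second after the job is handed in: Every part stands upright (within 0.12 rad) and at rest on the floor of its own pocket (height within 5 mm), within 15 mm of the pocket's centre along and across the tray; pockets counted from the raised grip hold the parts in the order counted from the strip's end farthest from the peg (((horizontal distance between saucer_roller and start_peg between 0 and 0.091 m and y of roller_center in the frame of tray between -0.126 and -0.096 m) or (horizontal distance between saucer_roller and start_peg between 0.091 and 0.165 m and y of roller_center in the frame of tray between -0.052 and -0.022 m) or (horizontal distance between saucer_roller and start_peg between 0.165 and 0.239 m and y of roller_center in the frame of tray between 0.022 and 0.052 m) or (horizontal distance between saucer_roller and start_peg between 0.239 and 0.32 m and y of roller_center in the frame of tray between 0.096 and 0.126 m)) and x of roller_center in the frame of tray between -0.015 and 0.015 m and z of roller_center in the frame of tray between 0.025 and 0.035 m and angle between each of roller_center, pulley_center, pickup_center, clutch_center's own z axis and vertical below 0.12 rad and linear speed of each of roller, pulley, pickup, clutch below 0.02 m/s and ((horizontal distance between saucer_pulley and start_peg between 0 and 0.091 m and y of pulley_center in the frame of tray between -0.126 and -0.096 m) or (horizontal distance between saucer_pulley and start_peg between 0.091 and 0.165 m and y of pulley_center in the frame of tray between -0.052 and -0.022 m) or (horizontal distance between saucer_pulley and start_peg between 0.165 and 0.239 m and y of pulley_center in the frame of tray between 0.022 and 0.052 m) or (horizontal distance between saucer_pulley and start_peg between 0.239 and 0.32 m and y of pulley_center in the frame of tray between 0.096 and 0.126 m)) and x of pulley_center in the frame of tray between -0.015 and 0.015 m and z of pulley_center in the frame of tray between 0.025 and 0.035 m and ((horizontal distance between saucer_pickup and start_peg between 0 and 0.091 m and y of pickup_center in the frame of tray between -0.126 and -0.096 m) or (horizontal distance between saucer_pickup and start_peg between 0.091 and 0.165 m and y of pickup_center in the frame of tray between -0.052 and -0.022 m) or (horizontal distance between saucer_pickup and start_peg between 0.165 and 0.239 m and y of pickup_center in the frame of tray between 0.022 and 0.052 m) or (horizontal distance between saucer_pickup and start_peg between 0.239 and 0.32 m and y of pickup_center in the frame of tray between 0.096 and 0.126 m)) and x of pickup_center in the frame of tray between -0.015 and 0.015 m and z of pickup_center in the frame of tray between 0.032 and 0.042 m and ((horizontal distance between saucer_clutch and start_peg between 0 and 0.091 m and y of clutch_center in the frame of tray between -0.126 and -0.096 m) or (horizontal distance between saucer_clutch and start_peg between 0.091 and 0.165 m and y of clutch_center in the frame of tray between -0.052 and -0.022 m) or (horizontal distance between saucer_clutch and start_peg between 0.165 and 0.239 m and y of clutch_center in the frame of tray between 0.022 and 0.052 m) or (horizontal distance between saucer_clutch and start_peg between 0.239 and 0.32 m and y of clutch_center in the frame of tray between 0.096 and 0.126 m)) and x of clutch_center in the frame of tray between -0.015 and 0.015 m and z of clutch_center in the frame of tray between 0.026 and 0.036 m); the robot touches nothing.
It fails at once if the roller is tipped over (leans more than 0.7 rad) (angle between roller_center's own z axis and vertical above 0.7 rad).
It fails at once if the pulley is tipped over (leans more than 0.7 rad) (angle between pulley_center's own z axis and vertical above 0.7 rad).
It fails at once if the pickup is tipped over (leans more than 0.7 rad) (angle between pickup_center's own z axis and vertical above 0.7 rad).
It fails at once if the clutch is tipped over (leans more than 0.7 rad) (angle between clutch_center's own z axis and vertical above 0.7 rad).
It also fails if it takes over 96 s, if anything falls off the work surface, if the arm or the gripper's body presses on something with over 40 N, if the wrist force passes 120 N, or if a joint passes its speed limit or range.

## Robot

A 6-joint arm with a two-finger parallel gripper is mounted at the origin on the work surface. World frame = base frame: x ahead of the robot, y to its left, z up, the work surface at z = 0. Lengths are in m, angles in degrees, forces in N, time in s.
With the tool pointing down it reaches from about 0.35 to 0.875 m from the base axis. Payload 4.2 kg.
Tool frame: the origin (TCP) lies on the centre line of the jaws, within the pads' length; the fingertips stand 22 mm ahead of it and the grasp point (between the pads) lies 3 mm ahead of it (ctrl.nose_length is the distance from the TCP to the fingertips, in m); z points along the fingers, x is the direction in which the jaws open and shut, and the axes are right-handed (so a half turn about z gives the same grasp; the last joint's range is limited). The gripper opens to 85 mm and grips with 20 to 120 N. Pads are 22 mm wide; open, the fingers measure 114 mm over their backs; the gripper's body (76 mm by 85 mm) begins 54 mm behind the grasp point. The pads swing forward as they close: fully open they stand 13 mm farther back than shut.
Start: joints at [14.817, 22.042, 0.453, 0, -68.411, -14.817], TCP at [0.625, 0, 0.253] pointing down, gripper open.
Joint ranges: [-179.83, 179.83], [-69.29, 118.12], [-61.27, 80.66], [-181.25, 117.63], [-171.15, -9.14], [-177.46, 177.46]. Speed limits (degrees/s): [159.86, 159.86, 180, 180, 180, 180].

## Interface

Orientations are given as [roll, pitch, yaw] about the fixed x, y, z axes, in that order (R = Rz(yaw) Ry(pitch) Rx(roll)).
In Python, from plant import ctrl, cams gives the robot as it stands. The module is installed in compiled form; this text tells all that it offers.
- The arm moves only by the tool carry_out, never from a script. Its argument "moves" is text: rows parted by semicolons, each of 5 numbers parted by spaces: the shift along the tool's x, y, z in cm, then the turn about the tool's z in rad, then the closure, from 0 (fully open) to 1 (shut). A call has 1 to 20 rows; each row is the pose to reach, as a shift and turn from the pose commanded when the call began, along the tool's axes at that moment; what a row does not reach only later rows make up. A row lasts 1/8 s, in which the tool goes at most 62.5 mm and 10.7 degrees, less where a joint would pass 70% of its speed; a pose out of reach is approached as far as the arm can. A call with a gripper value outside its range is refused whole. The fingers move at their own pace and stop on an object; "force" is the grip in N (left out, the last holds). Time passes only in rows, so rows that repeat a pose let the fingers close. It gives the time, the measured TCP pose, the force and the opening at its end, in the units of the state.
- ctrl.observe(): the state, without advancing time (a new reading comes with each control period).
- cams.snapshot(name): name is "scene" or "side" or "wrist"; returns a dict with "img" (420x560x3 uint8, blue, green, red), "fx", "fy", "cx", "cy" (pixels), "rvec" (rotation vector, rad) and "tvec" (3), from world to camera coordinates, as OpenCV has them. Camera axes: x right, y down, z forward; pixel columns grow to the right and rows downward; lengths in m; the calibration is good to about 2 mm. A picture is of the moment at which its call begins. There is no depth.
- ctrl.close_job(): hands the job in, once; it reports no verdict.
The state is a dict: "clock": time; "joints": joint angles; "dq": joint speeds; "effort": joint torques, N m; "tcp_pos": TCP position; "orientation": TCP orientation; "force": force on the tool from outside, world axes, zero at the start; "torque": the same for the moment, N m; "gripper_width": finger opening in m.
Only numpy, scipy, OpenCV 4.12 (cv2) and the standard library are available. Lean on these libraries where they do the work, as an engineer would, in place of code of your own. Each camera call takes 0.05 s, during which the arm holds its last target.

## Working session

There is one attempt and no reset: what is moved stays moved. The work goes in short steps, Python scripts to look and compute and a tool call to move; the robot and the scene stay as the last step left them, time stands still between calls to the robot, and variables do not carry over. Pictures are saved under pics/ and viewed, and the job is handed in when it is done.

Besides the shell and the picture viewer there is one more tool, called after "Request:" in YAML: its name, and indented under it one key for each argument. carry_out: Moves the arm, as the interface text tells. Its arguments: {"type":"object","properties":{"moves":{"type":"string"},"force":{"type":"number"}},"required":["moves"]}

```bash
ls; mkdir -p pics
python3 - <<'E'
from plant import ctrl,cams
import cv2,numpy as np
print(ctrl.observe(), ctrl.nose_length)
for n in("scene","side","wrist"):
    s=cams.snapshot(n); cv2.imwrite(f"pics/{n}0.png",s["img"])
    R=cv2.Rodrigues(s["rvec"])[0]; print(n,s["fx"],s["cx"],s["cy"],(-R.T@s["tvec"].ravel()).round(3),R[2].round(2))
E
```

```text
pics
{'clock': 0.0, 'joints': array([ 1.48146309e+01,  2.20906938e+01,  3.77416765e-01, -2.92867735e-02,
       -6.84094509e+01, -1.48172151e+01]), 'dq': array([-0.03532052,  0.05120301,  0.10668592, -0.06462329, -0.03259627,
        0.02232367]), 'effort': array([-9.55001960e-04, -3.92286408e+01,  1.88399577e+01,  4.18616563e+00,
       -4.72148502e-03,  8.27910434e-07]), 'tcp_pos': array([ 6.24453493e-01, -8.10272660e-07,  2.52205320e-01]), 'orientation': array([-1.79994917e+02, -1.25607524e-01,  1.79986604e+02]), 'force': array([-0.99205075,  0.48790856,  0.26705754]), 'torque': array([ 0.01409434, -0.02364859, -0.02402331]), 'gripper_width': 0.08547757062328348} 0.022
scene 381.62570948354 276.13467003235604 211.0267613426326 [1.085 0.174 0.649] [-0.71 -0.2  -0.68]
side 403.81415178534604 277.72619158608387 211.17724573929544 [ 0.124 -0.485  0.402] [ 0.52  0.7  -0.49]
wrist 322.4680868296314 279.3184733546904 204.91176664676993 [ 0.625 -0.071  0.372] [-0.    0.28 -0.96]
```

View pics/scene0.png

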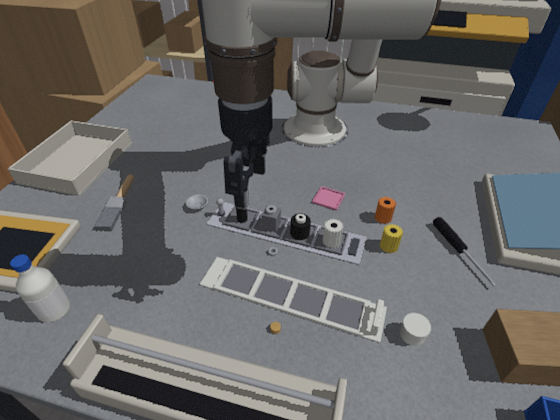

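View pics/side0.png

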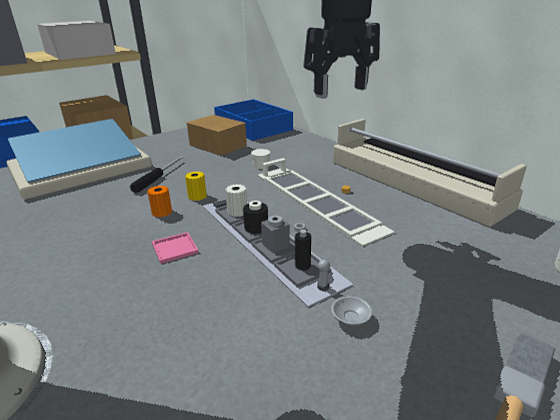

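View pics/wrist0.png

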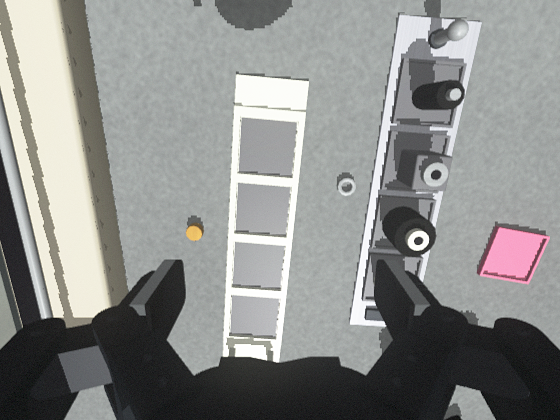

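Scene view: peg at (221,205), then going away from it pickup, clutch (271,215), roller (300,225) and pulley (333,234). The tray grip is at (378,318), the same end as the pulley. So along the tray from the grip the order is pulley, roller, clutch, pickup. I'll take a better wrist view next.

Request:
carry_out:
  moves: "0 3 -4 0 0; 0 7 -8 0 0; 0 7 -8 0 0; 0 7 -8 0 0; 0 7 -8 0 0"

```text
clock: 0.78
tcp_pos: [0.6244, 0.0693, 0.3317]
orientation: [-180.0, -0.2, 179.9]
force: [0.6, 0.4, 0.6]
gripper_width: 0.0855
```

Run:
```python
from plant import ctrl,cams
import cv2,numpy as np,pickle
print(ctrl.observe()['tcp_pos'])
s={n:cams.snapshot(n) for n in("scene","side","wrist")}
pickle.dump(s,open("v1.pkl","wb"))
for n in s: cv2.imwrite(f"pics/{n}1.png",s[n]["img"])
c=cv2.resize(s["scene"]["img"][180:350,180:420],None,fx=3,fy=3,interpolation=cv2.INTER_CUBIC); cv2.imwrite("pics/scene1c.png",c)
c=cv2.resize(s["side"]["img"][140:320,190:410],None,fx=3,fy=3,interpolation=cv2.INTER_CUBIC); cv2.imwrite("pics/side1c.png",c)
```

```text
[0.62442712 0.06928592 0.33169614]
```

View pics/wrist1.png

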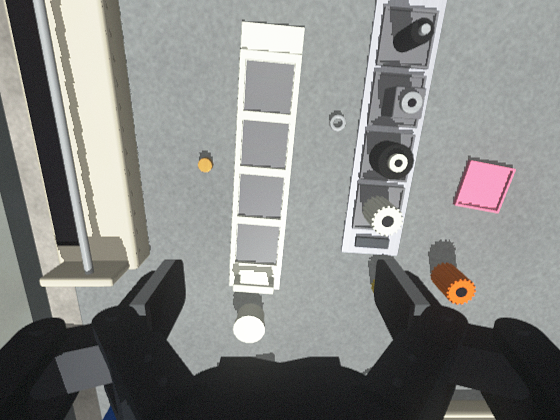

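View pics/scene1c.png

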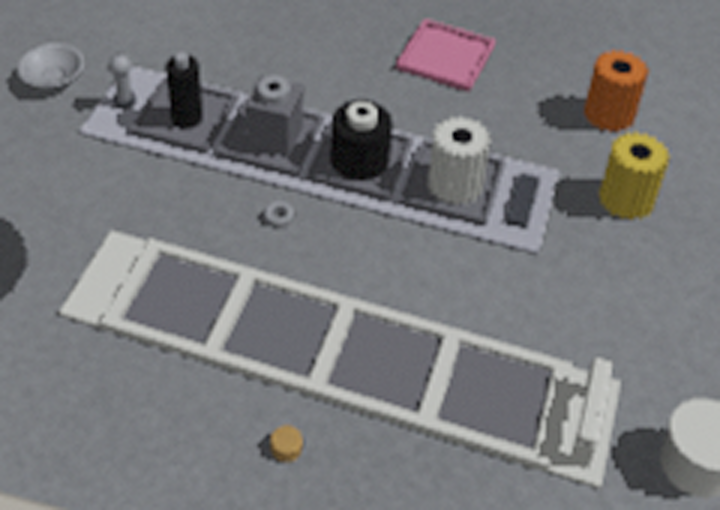

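View pics/side1c.png

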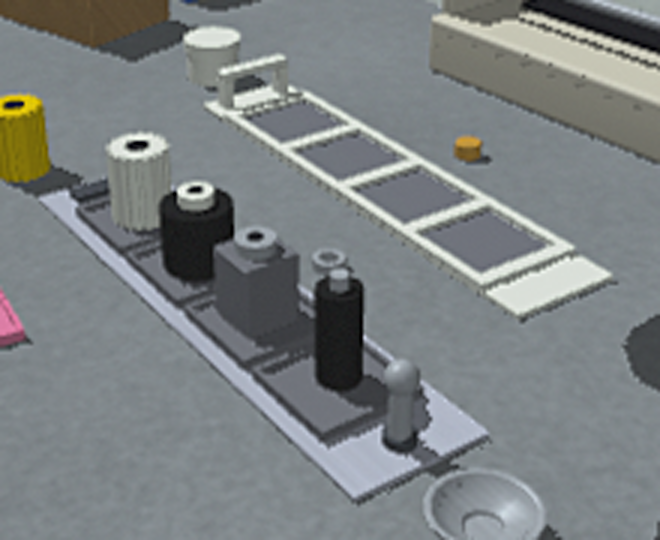

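```bash
cat > h.py <<'E'
import cv2,numpy as np
def cam(s):
    R=cv2.Rodrigues(s["rvec"])[0];t=np.array(s["tvec"]).ravel()
    K=np.array([[s["fx"],0,s["cx"]],[0,s["fy"],s["cy"]],[0,0,1]]);return K,R,t
def ray(s,p):
    K,R,t=cam(s);d=R.T@np.linalg.inv(K)@np.array([p[0],p[1],1.]);return -R.T@t,d/np.linalg.norm(d)
def onplane(s,p,z):
    o,d=ray(s,p);return o+d*(z-o[2])/d[2]
def tri(sp):
    A=np.zeros((3,3));b=np.zeros(3);rs=[ray(s,p) for s,p in sp]
    for o,d in rs:
        M=np.eye(3)-np.outer(d,d);A+=M;b+=M@o
    X=np.linalg.solve(A,b);return X,[np.linalg.norm(np.cross(d,X-o)) for o,d in rs]
def blob(s,seed,h,dark):
    x0,y0=int(round(seed[0])),int(round(seed[1]))
    g=cv2.cvtColor(s["img"],cv2.COLOR_BGR2GRAY)[y0-h:y0+h+1,x0-h:x0+h+1]
    g=cv2.resize(g,None,fx=4,fy=4,interpolation=cv2.INTER_CUBIC)
    _,m=cv2.threshold(g,0,255,(cv2.THRESH_BINARY_INV if dark else cv2.THRESH_BINARY)+cv2.THRESH_OTSU)
    n,l,st,c=cv2.connectedComponentsWithStats(m)
    mid=(2*h+1)*2
    i=1+np.argmin(np.hypot(*(c[1:]-mid).T)-0.1*np.sqrt(st[1:,4]))
    return (x0-h+(c[i][0]-1.5)/4,y0-h+(c[i][1]-1.5)/4),st[i,4]/16
E
python3 - <<'E'
from h import *;import pickle
v=pickle.load(open("v1.pkl","rb"))
seeds=dict(pickup=[("scene",240.5,200.5,4,0),("side",303.3,231.7,4,0),("wrist",425,29,7,0)],
clutch=[("scene",271,209,3,1),("side",275.7,219,4,1),("wrist",411,102,6,1)],
roller=[("scene",300.7,217,3,1),("side",255.3,203,3,1),("wrist",398,162,6,1)],
pulley=[("scene",333.7,225.3,4,1),("side",236,188.7,5,1),("wrist",387,221,9,1)])
for k,L in seeds.items():
    sp=[]
    for n,x,y,h,d in L:
        p,a=blob(v[n],(x,y),h,d);sp.append((n,p));print(k,n,np.round(p,1),a)
    print(k,*[np.round(q,4) for q in tri([(v[n],p) for n,p in sp])])
    print('  manual seeds',*[np.round(q,4) for q in tri([(v[n],(x,y)) for n,x,y,_,_ in L])])
# tray pockets: grey regions enclosed by the white tray
for n,roi in(("wrist",(225,15,310,300)),("scene",(195,255,390,340))):
    im=v[n]["img"];x0,y0,x1,y1=roi;hsv=cv2.cvtColor(im,cv2.COLOR_BGR2HSV)
    m=cv2.inRange(hsv,(0,0,165),(179,60,255))[y0:y1,x0:x1]
    cs,hi=cv2.findContours(m,cv2.RETR_CCOMP,cv2.CHAIN_APPROX_NONE)
    print(n)
    for c,q in zip(cs,hi[0]):
        if q[3]>=0 and cv2.contourArea(c)>300:
            r=cv2.approxPolyDP(cv2.convexHull(c),6,True)[:,0]+[x0,y0]
            w=np.array([onplane(v[n],p,.006)[:2] for p in r])
            M=cv2.moments(c);ce=(M['m10']/M['m00']+x0,M['m01']/M['m00']+y0)
            print(len(r),np.round(ce,1),onplane(v[n],ce,.006).round(4),cv2.contourArea(c))
E
```

```text
pickup scene [240.  198.1] 42.0
pickup side [302.6 230.8] 19.375
pickup wrist [425.3  28.6] 84.6875
pickup [ 0.4691 -0.0842  0.0738] [0.0017 0.0011 0.0011]
  manual seeds [ 0.4703 -0.0835  0.0704] [0.0015 0.0014 0.0012]
clutch scene [270.8 208.3] 8.25
clutch side [274.6 218.4] 15.625
clutch wrist [411.6 102.3] 60.375
clutch [ 0.4708 -0.0101  0.0619] [0.0012 0.0008 0.0006]
  manual seeds [ 0.4717 -0.0103  0.0607] [0.0018 0.0018 0.    ]
roller scene [300.3 216.7] 8.125
roller side [254.7 202.8] 10.125
roller wrist [398.1 162.7] 46.6875
roller [0.4786 0.0603 0.0604] [0.0014 0.0009 0.0007]
  manual seeds [0.479  0.0602 0.0599] [0.0021 0.0015 0.0007]
pulley scene [333.6 224.8] 24.5
pulley side [235.2 188.1] 24.25
pulley wrist [387.3 221. ] 103.25
pulley [0.4846 0.1359 0.0602] [0.0014 0.0008 0.0007]
  manual seeds [0.4852 0.1359 0.0591] [0.0018 0.0018 0.0002]
wrist
3 [252.2 186. ] [0.6627 0.1018 0.006 ] 644.0
4 [263.9 144.5] [0.6451 0.0436 0.006 ] 2079.0
4 [268.3  87.1] [ 0.6384 -0.0302  0.006 ] 2385.0
scene
4 [308.4 299.8] [0.6491 0.1183 0.006 ] 945.5
4 [273.3 289. ] [0.6426 0.0443 0.006 ] 885.5
4 [240.1 278.7] [ 0.6361 -0.0293  0.006 ] 824.5
```

Run:
```python
from h import *;import pickle
v=pickle.load(open("v1.pkl","rb"))
for w,s in(((268.3,87.1),(240.1,278.7)),((263.9,144.5),(273.3,289.))):
    print(tri([(v["wrist"],w),(v["scene"],s)]))
c=cv2.resize(v["wrist"]["img"][0:260,340:450],None,fx=3,fy=3,interpolation=cv2.INTER_CUBIC)
c=cv2.convertScaleAbs(c[:600],alpha=1.5)
d=cv2.resize(v["side"]["img"][200:270,250:330],None,fx=7,fy=7,interpolation=cv2.INTER_CUBIC)
d=cv2.convertScaleAbs(d,alpha=1.5)
o=np.zeros((600,800,3),np.uint8);o[:c.shape[0],:330]=c;o[:490,335:800]=d[:490,:465]
cv2.imwrite("pics/z1.png",o)
```

```text
(array([ 0.63801328, -0.02926089,  0.00858934]), [np.float64(0.0007907513084794966), np.float64(0.0007907513084794226)])
(array([0.64476551, 0.04412627, 0.00860004]), [np.float64(0.0007993932618818276), np.float64(0.0007993932618818315)])
```

View pics/z1.png

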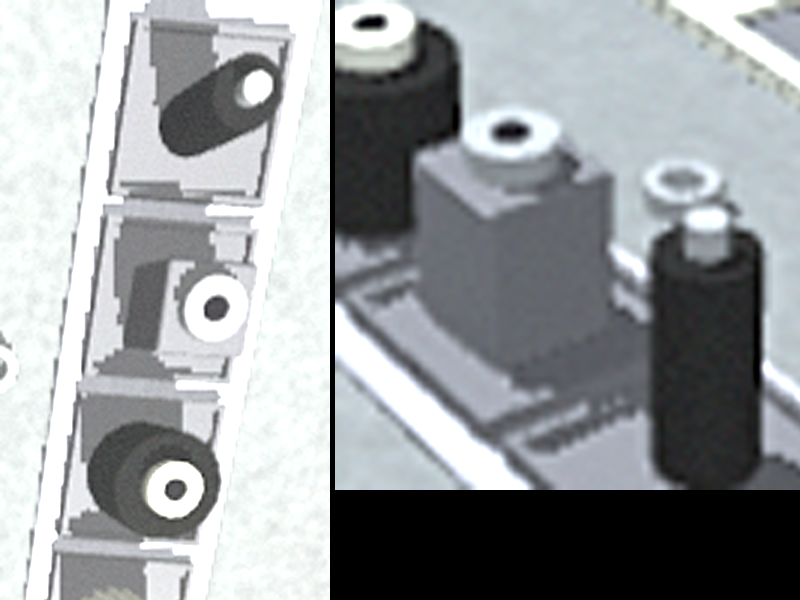

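The triangulated heights agree with the text: pulley and roller tops at about 60 mm, clutch 62 mm, pickup 74 mm, tray rim about 8 mm. I'll start with the pulley: hover over it and re-check.

Request:
carry_out:
  moves: "3 1.5 4 0.02 0; 6 3 8 0.04 0; 9 4.5 12 0.08 0; 12 5.5 16 0.08 0; 14 6.6 19.3 0.08 0; 14 6.6 19.3 0.08 0; 14 6.6 19.3 0.08 0; 14 6.6 19.3 0.08 0"

```text
clock: 1.92
tcp_pos: [0.4866, 0.1362, 0.1417]
orientation: [179.9, 0.2, 175.4]
force: [-0.0, 0.0, 1.2]
gripper_width: 0.0851
```

```bash
cat > look.py <<'E'
import sys,pickle;from plant import ctrl,cams;from h import *
n=sys.argv[1];s=cams.snapshot("wrist");pickle.dump(s,open(n+".pkl","wb"));cv2.imwrite(f"pics/{n}.png",s["img"])
o=ctrl.observe();print(o["clock"],o["tcp_pos"].round(4),o["orientation"].round(2),o["gripper_width"])
E
python3 look.py w2
```

```text
1.975 [0.4863 0.1362 0.1415] [1.7991e+02 1.4000e-01 1.7537e+02] 0.08535222248403938
```

View pics/w2.png

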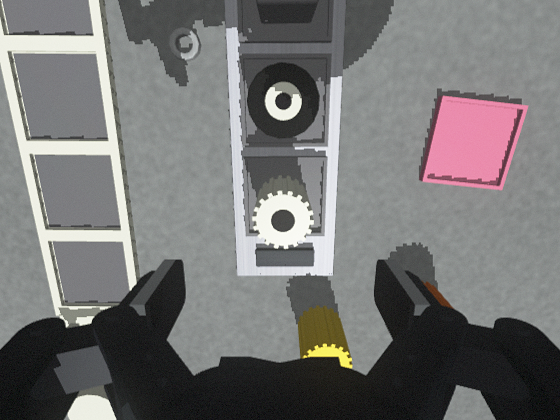

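The pulley top is at (283,219), and the yellow look-alike is at (327,355). I'm computing both positions.

Run:
```python
from h import *;import pickle
s=pickle.load(open("w2.pkl","rb"))
for n,p,h in(("pulley",(283,220),15),("roller",(284,101),9)):
    q,a=blob(s,p,h,1);print(n,np.round(q,1),a,onplane(s,q,.0595).round(4))
print("yellow",onplane(s,(327,355),.055).round(4))
v=pickle.load(open("v1.pkl","rb"));
print(tri([(s,blob(s,(283,220),15,1)[0]),(v["wrist"],(387.3,221.))]))
```

```text
pulley [282.4 220.3] 416.5625 [0.4848 0.1357 0.0595]
roller [283.1 100.4] 228.25 [0.4785 0.0603 0.0595]
yellow [0.4591 0.2503 0.055 ]
(array([0.48477478, 0.13611858, 0.05852444]), [np.float64(0.00010060740167324486), np.float64(0.00010060740167320373)])
```

Request:
carry_out:
  moves: "0 0 3 0 0; 0 0 6 0 0; 0 0 8.5 0 0; 0 0 10.2 0 0; 0 0 10.2 0 0; 0 0 10.2 0 0; 0 0 10.2 0 0.7; 0 0 10.2 0 1; 0 0 10.2 0 1; 0 0 10.2 0 1; 0 0 10.2 0 1; 0 0 10.2 0 1; 0 0 10.2 0 1; 0 0 10.2 0 1"
  force: 35

```text
clock: 3.72
tcp_pos: [0.4852, 0.1362, 0.0389]
orientation: [180.0, 0.0, 175.4]
force: [-1.1, 0.2, 5.5]
gripper_width: 0.0353
```

Gripped, with an opening of 35 mm. Next I'll lift and carry it over the grip-side pocket.

Request:
carry_out:
  moves: "0 0 -2 0 1; 0 0 -5 0 1; 0 0 -8 0 1; -3 1 -8 0 1; -7 3 -8 0 1; -11 5 -8 0 1; -15 6.5 -8 0 1; -16.7 7 -8 0 1; -16.7 7 -8 0 1; -16.7 7 -8 0 1; -16.7 7 -8 0 1"

```text
clock: 5.1
tcp_pos: [0.6562, 0.1923, 0.1184]
orientation: [-180.0, -0.0, 175.4]
force: [0.1, -0.2, -1.4]
gripper_width: 0.0353
```

```bash
python3 look.py w3
python3 - <<'E'
from plant import cams;import cv2,pickle
s=cams.snapshot("scene");pickle.dump(s,open("s3.pkl","wb"));cv2.imwrite("pics/s3.png",cv2.resize(s["img"][180:350,180:420],None,fx=3,fy=3,interpolation=2))
E
```

```text
5.15 [0.6564 0.1924 0.1186] [ 1.8000e+02 -1.0000e-02  1.7543e+02] 0.03561096741350023
```

View pics/w3.png

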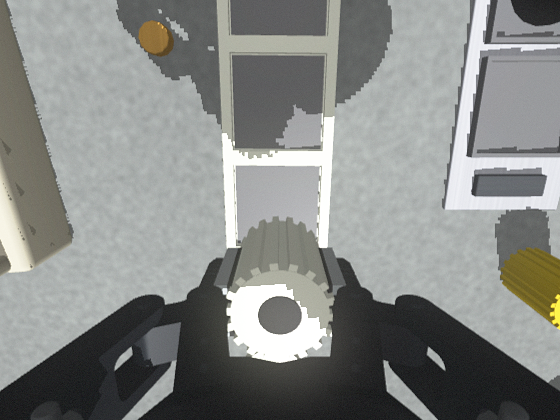

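View pics/s3.png

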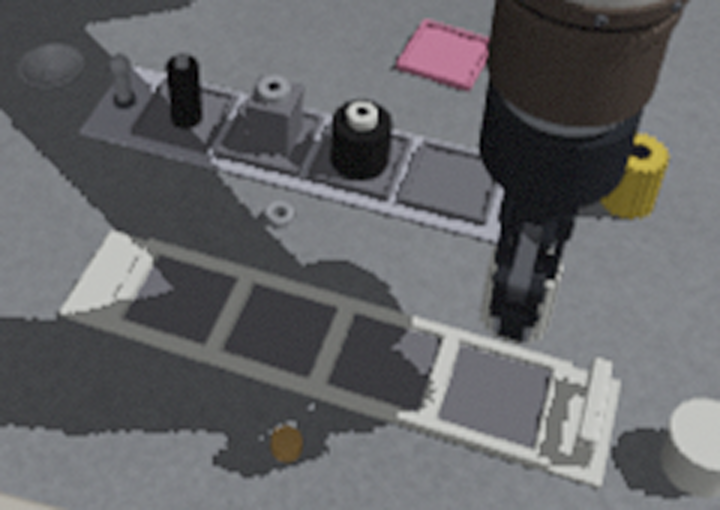

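The pulley is held over the tray. The divider bars show at about row 157 (y=+74) and row 44 (y=0), centred near column 278.

Run:
```python
from h import *;import pickle
s=pickle.load(open("w3.pkl","rb"));g=cv2.cvtColor(s["img"],cv2.COLOR_BGR2GRAY).astype(int)
print(g[140:172,255].tolist());print(g[30:60,290].tolist())
print(g[200,215:245].tolist(),g[200,310:340].tolist());print(g[100,215:245].tolist(),g[100,315:345].tolist())
for p in((222,157),(333,157),(278,157),(278,44)):print(p,onplane(s,p,.008).round(4))
```

```text
[99, 100, 98, 102, 103, 99, 101, 100, 125, 158, 157, 165, 177, 176, 171, 248, 255, 255, 254, 254, 253, 254, 254, 255, 252, 211, 164, 168, 170, 171, 170, 169]
[95, 95, 95, 97, 91, 127, 167, 179, 179, 177, 178, 178, 175, 177, 176, 180, 175, 179, 177, 174, 178, 178, 158, 140, 167, 140, 92, 94, 96, 95]
[176, 178, 177, 178, 176, 175, 174, 169, 165, 208, 255, 254, 254, 254, 254, 254, 254, 254, 255, 229, 246, 232, 167, 167, 169, 170, 171, 172, 171, 172] [182, 181, 179, 181, 183, 183, 182, 198, 240, 163, 238, 255, 255, 255, 254, 255, 254, 255, 255, 255, 172, 179, 177, 177, 177, 181, 184, 185, 188, 189]
[97, 97, 99, 94, 95, 112, 181, 175, 175, 173, 172, 172, 173, 175, 173, 166, 129, 174, 129, 91, 89, 92, 96, 91, 92, 93, 96, 92, 96, 93] [96, 99, 97, 98, 99, 95, 94, 117, 174, 129, 179, 174, 173, 174, 173, 176, 177, 172, 177, 170, 112, 101, 100, 104, 104, 103, 99, 103, 102, 116]
(222, 157) [0.6939 0.1503 0.008 ]
(333, 157) [0.6149 0.1567 0.008 ]
(278, 157) [0.654  0.1535 0.008 ]
(278, 44) [0.6481 0.0805 0.008 ]
```

Request:
carry_out:
  moves: "-0.1 -0.1 2.5 0 1; -0.1 -0.1 5 0 1; -0.1 -0.1 7 0 1; -0.1 -0.1 7.8 0 1; -0.1 -0.1 8.1 0 1; -0.1 -0.1 8.1 0 1; -0.1 -0.1 8.1 0 1"

```text
clock: 6.08
tcp_pos: [0.6585, 0.1916, 0.0383]
orientation: [180.0, 0.1, 175.4]
force: [0.3, -0.5, -0.6]
gripper_width: 0.0354
```

Request:
carry_out:
  moves: "0 0 0.2 0 1; 0 0 0.2 0 1; 0 0 0.2 0 1"

```text
clock: 6.45
tcp_pos: [0.6584, 0.1916, 0.036]
orientation: [180.0, 0.1, 175.4]
force: [-1.0, 0.0, 1.9]
gripper_width: 0.035
```

Request:
carry_out:
  moves: "0 0 0 0 0.6; 0 0 0 0 0.3; 0 0 0 0 0; 0 0 0 0 0; 0 0 0 0 0; 0 0 0 0 0; 0 0 -2 0 0; 0 0 -5 0 0; 0 0 -8 0 0; 0 0 -11 0 0; 0 0 -11 0 0; 0 0 -11 0 0"

```text
clock: 7.95
tcp_pos: [0.6577, 0.1913, 0.1458]
orientation: [180.0, 0.0, 175.4]
force: [-0.4, -0.5, -0.5]
gripper_width: 0.0856
```

```bash
python3 look.py w4
```

```text
8.0 [0.6574 0.1912 0.1449] [-1.7998e+02 -7.0000e-02  1.7540e+02] 0.08533622828532153
```

View pics/w4.png

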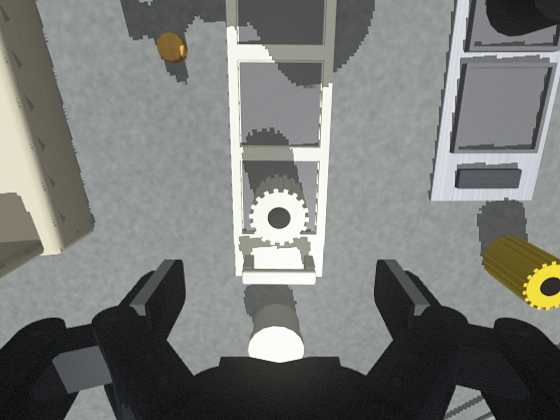

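The pulley stands in the grip-side pocket, with its top at (279,217). I'll check its position and go on to the roller hover.

Request:
carry_out:
  moves: "4 -3 0 0 0; 8 -6 0 0 0; 12 -10 0 0 0; 16 -13 0 0 0; 16.8 -14.5 0 0 0; 16.8 -14.5 0 0 0; 16.8 -14.5 0 0 0; 16.8 -14.5 0 0 0"

```text
clock: 9.0
tcp_pos: [0.4799, 0.061, 0.145]
orientation: [-180.0, 0.0, 175.4]
force: [0.7, 0.5, 1.3]
gripper_width: 0.0854
```

```bash
python3 look.py w5
python3 - <<'E'
from h import *;import pickle
s=pickle.load(open("w4.pkl","rb"));q,a=blob(s,(279,217),15,1);print("pulley",q,a,onplane(s,q,.056).round(4))
for p in((280,153),(278,52)):print(onplane(s,p,.008).round(4))
s=pickle.load(open("w5.pkl","rb"))
q,a=blob(s,(281,222),12,1);print("roller",q,a,onplane(s,q,.0595).round(4))
E
```

```text
9.05 [0.4797 0.0609 0.145 ] [-1.7999e+02 -1.0000e-02  1.7544e+02] 0.08548447509813992
pulley (np.float64(278.569725433526), np.float64(217.56848105330764)) 389.25 [0.6582 0.1911 0.056 ]
[0.6541 0.1535 0.008 ]
[0.6497 0.0801 0.008 ]
roller (np.float64(281.27764518695307), np.float64(218.59924423229913)) 157.125 [0.4786 0.0602 0.0595]
```

View pics/w5.png

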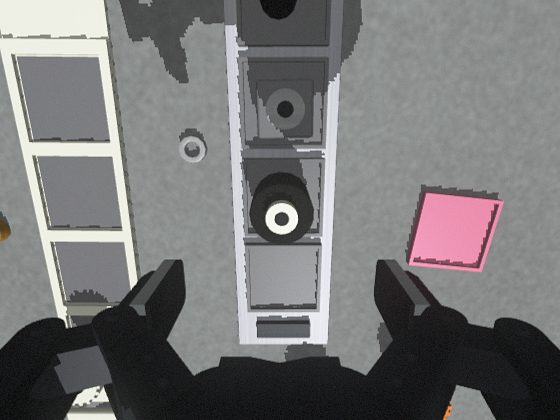

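Roller hub at (281,219), right under the tool. Descending to grip it.

Request:
carry_out:
  moves: "0.1 0 3 0 0; 0.1 0 6 0 0; 0.1 0 9 0 0; 0.1 0 10.6 0 0; 0.1 0 10.6 0 0; 0.1 0 10.6 0 0; 0.1 0 10.6 0 0.5; 0.1 0 10.6 0 1; 0.1 0 10.6 0 1; 0.1 0 10.6 0 1; 0.1 0 10.6 0 1; 0.1 0 10.6 0 1; 0.1 0 10.6 0 1; 0.1 0 10.6 0 1"
  force: 35

```text
clock: 10.8
tcp_pos: [0.4784, 0.0605, 0.0401]
orientation: [180.0, 0.1, 175.4]
force: [-1.8, 0.8, 7.0]
gripper_width: 0.0452
```

Request:
carry_out:
  moves: "0 0 -2 0 1; 0 0 -5 0 1; 0 0 -8 0 1; -3 1 -8 0 1; -7 3 -8 0 1; -11 5 -8 0 1; -15 6.5 -8 0 1; -16.8 7.1 -8 0 1; -16.8 7.1 -8 0 1; -16.8 7.1 -8 0 1; -16.8 7.1 -5 0 1; -16.8 7.1 -2 0 1; -16.8 7.1 -0.5 0 1; -16.8 7.1 0.1 0 1; -16.8 7.1 0.1 0 1; -16.8 7.1 0.1 0 1"

```text
clock: 12.8
tcp_pos: [0.6517, 0.118, 0.0396]
orientation: [180.0, 0.1, 175.4]
force: [0.2, -0.5, -0.9]
gripper_width: 0.0456
```

Request:
carry_out:
  moves: "0 0 0.2 0 1; 0 0 0.2 0 1; 0 0 0.2 0 1; 0 0 0.2 0 0.5; 0 0 0.2 0 0.2; 0 0 0.2 0 0; 0 0 0.2 0 0; 0 0 0.2 0 0; 0 0 0.2 0 0; 0 0 -2 0 0; 0 0 -5 0 0; 0 0 -8 0 0; 0 0 -11 0 0; 0 0 -11 0 0; 0 0 -11 0 0"

```text
clock: 14.68
tcp_pos: [0.6504, 0.1176, 0.1476]
orientation: [-180.0, -0.1, 175.4]
force: [-0.7, -0.1, -0.0]
gripper_width: 0.0855
```

```bash
python3 look.py w6
python3 - <<'E'
from h import *;import pickle
s=pickle.load(open("w6.pkl","rb"));q,a=blob(s,(281,218),12,1);print("roller",q,a,onplane(s,q,.056).round(4))
E
```

```text
14.725 [0.6503 0.1175 0.1471] [-1.7996e+02 -1.2000e-01  1.7540e+02] 0.08530323023040676
roller (np.float64(277.6856753812636), np.float64(217.25234204793028)) 143.4375 [0.6515 0.1177 0.056 ]
```

View pics/w6.png

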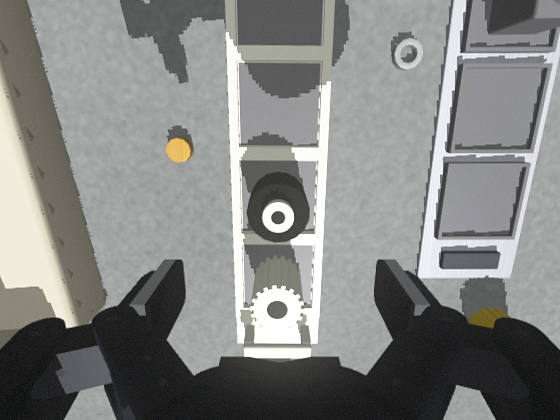

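The roller stands in the second pocket, hub at (278,217). Next is the clutch.

Request:
carry_out:
  moves: "4 -3 0 0 0; 8 -6 0 0 0; 12 -10 0 0 0; 16 -13 0 0 0; 16.8 -14.2 0 0 0; 16.8 -14.2 0 0 0; 16.8 -14.2 0 0 0; 16.8 -14.2 0 0 0"

```text
clock: 15.72
tcp_pos: [0.4732, -0.0098, 0.148]
orientation: [-180.0, -0.0, 175.5]
force: [-0.0, -0.8, -0.9]
gripper_width: 0.0857
```

```bash
python3 look.py w7
python3 - <<'E'
from h import *;import pickle
s=pickle.load(open("w7.pkl","rb"));q,a=blob(s,(281,218),12,1);print("clutch",q,a,onplane(s,q,.0615).round(4))
c=cv2.convertScaleAbs(cv2.resize(s["img"][150:280,200:360],None,fx=5,fy=5,interpolation=2)[:600],alpha=1.4);cv2.imwrite("pics/w7c.png",c)
E
```

```text
15.775 [ 0.473  -0.0098  0.148 ] [-1.7999e+02 -1.0000e-02  1.7545e+02] 0.08546409965205767
clutch (np.float64(282.7185666797028), np.float64(218.0405260070395)) 159.8125 [ 0.4709 -0.0105  0.0615]
```

View pics/w7c.png

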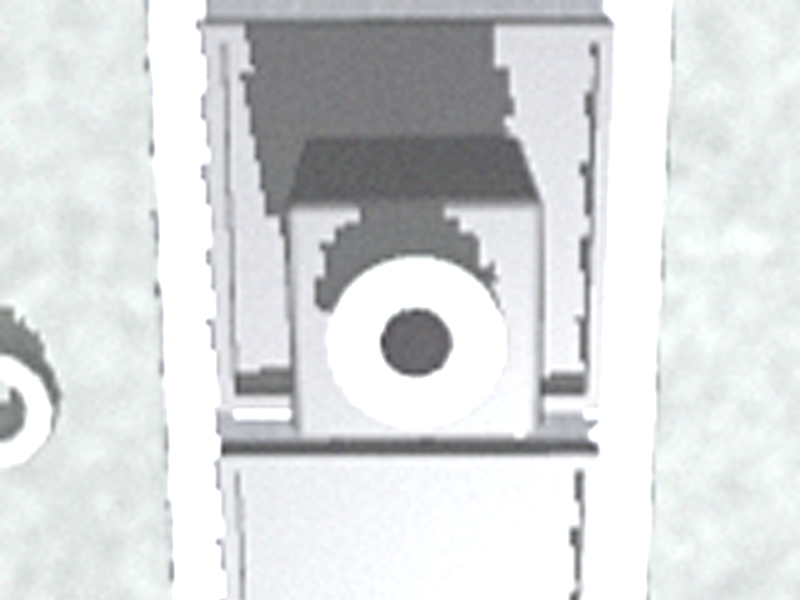

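The clutch sides are square to the jaws, with the collar centred at about (283,218). Gripping.

Request:
carry_out:
  moves: "0.1 0 3 0 0; 0.1 -0.1 6 0 0; 0.1 -0.1 9 0 0; 0.1 -0.1 10.8 0 0; 0.1 -0.1 10.8 0 0; 0.1 -0.1 10.8 0 0; 0.1 -0.1 10.8 0 0.5; 0.1 -0.1 10.8 0 1; 0.1 -0.1 10.8 0 1; 0.1 -0.1 10.8 0 1; 0.1 -0.1 10.8 0 1; 0.1 -0.1 10.8 0 1; 0.1 -0.1 10.8 0 1; 0.1 -0.1 10.8 0 1"
  force: 35

```text
clock: 17.52
tcp_pos: [0.4716, -0.0112, 0.0409]
orientation: [180.0, 0.1, 175.4]
force: [-0.9, 0.1, 5.8]
gripper_width: 0.0355
```

Request:
carry_out:
  moves: "0 0 -2 0 1; 0 0 -5 0 1; 0 0 -8 0 1; -3 1 -8 0 1; -7 3 -8 0 1; -11 5 -8 0 1; -15 6.3 -8 0 1; -16.9 6.8 -8 0 1; -16.9 6.8 -8 0 1; -16.9 6.8 -8 0 1; -16.9 6.8 -5 0 1; -16.9 6.8 -2 0 1; -16.9 6.8 -0.5 0 1; -16.9 6.8 0.1 0 1; -16.9 6.8 0.1 0 1; -16.9 6.8 0.1 0 1"

```text
clock: 19.52
tcp_pos: [0.6458, 0.0431, 0.0405]
orientation: [180.0, 0.1, 175.4]
force: [-0.7, -0.1, -0.4]
gripper_width: 0.0351
```

Request:
carry_out:
  moves: "0 0 0.2 0 1; 0 0 0.2 0 1; 0 0 0.2 0 1; 0 0 0.2 0 0.5; 0 0 0.2 0 0.2; 0 0 0.2 0 0; 0 0 0.2 0 0; 0 0 0.2 0 0; 0 0 0.2 0 0; 0 0 -2 0 0; 0 0 -5 0 0; 0 0 -8 0 0; 0 0 -11 0 0; 0 0 -11 0 0; 0 0 -11 0 0"

```text
clock: 21.4
tcp_pos: [0.6444, 0.0429, 0.1486]
orientation: [180.0, -0.1, 175.4]
force: [-0.2, 0.1, -0.4]
gripper_width: 0.0852
```

```bash
python3 look.py w8
python3 - <<'E'
from h import *;import pickle
s=pickle.load(open("w8.pkl","rb"));q,a=blob(s,(281,218),12,1);print("clutch",q,a,onplane(s,q,.058).round(4))
E
```

```text
21.45 [0.6443 0.0428 0.1481] [-1.7997e+02 -1.3000e-01  1.7540e+02] 0.08529859017727004
clutch (np.float64(277.7933734939759), np.float64(218.83624497991968)) 155.625 [0.6455 0.0438 0.058 ]
```

View pics/w8.png

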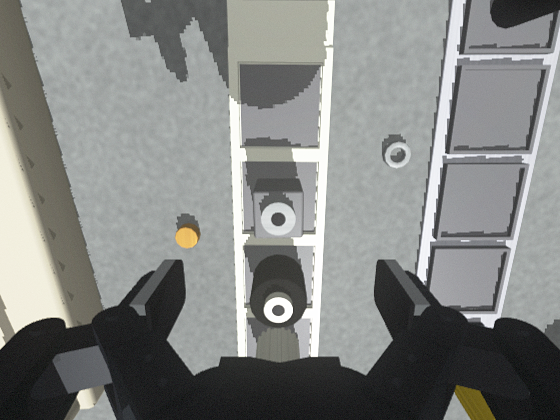

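The clutch stands in the third pocket, at (278,219). Now the pickup.

Request:
carry_out:
  moves: "4 -3 0 0 0; 8 -6 0 0 0; 12 -10 0 0 0; 15.8 -13 0 0 0; 16.4 -14 0 0 0; 16.4 -14 0 0 0; 16.4 -14 0 0 0; 16.4 -14 0 0 0"

```text
clock: 22.45
tcp_pos: [0.4713, -0.0829, 0.149]
orientation: [-180.0, -0.0, 175.5]
force: [0.9, -0.9, -0.0]
gripper_width: 0.085
```

```bash
python3 look.py w9
python3 - <<'E'
from h import *;import pickle
s=pickle.load(open("w9.pkl","rb"));q,a=blob(s,(281,211),14,0);print("pickup",q,a,onplane(s,q,.0735).round(4))
E
```

```text
22.5 [ 0.4711 -0.083   0.149 ] [-1.8000e+02 -1.0000e-02  1.7546e+02] 0.08533041949838428
pickup (np.float64(282.11223089911357), np.float64(220.50163571127058)) 148.0625 [ 0.4693 -0.0858  0.0735]
```

View pics/w9.png

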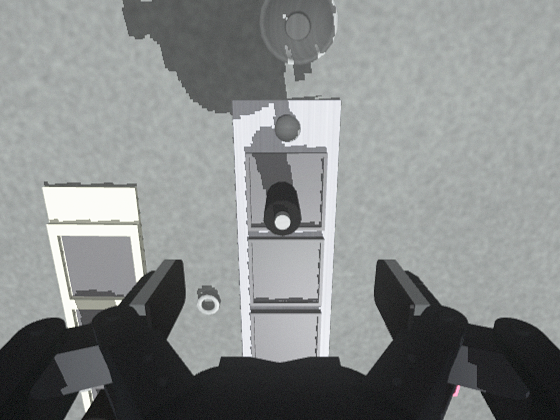

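Request:
carry_out:
  moves: "0.1 -0.2 3 0 0; 0.1 -0.2 6 0 0; 0.1 -0.2 9 0 0; 0.1 -0.2 10.4 0 0; 0.1 -0.2 10.4 0 0; 0.1 -0.2 10.4 0 0; 0.1 -0.2 10.4 0 0.5; 0.1 -0.2 10.4 0 1; 0.1 -0.2 10.4 0 1; 0.1 -0.2 10.4 0 1; 0.1 -0.2 10.4 0 1; 0.1 -0.2 10.4 0 1; 0.1 -0.2 10.4 0 1; 0.1 -0.2 10.4 0 1; 0.1 -0.2 10.4 0 1"
  force: 35

```text
clock: 24.38
tcp_pos: [0.4695, -0.0854, 0.0457]
orientation: [-180.0, 0.0, 175.4]
force: [-1.0, 0.5, 4.9]
gripper_width: 0.025
```

Request:
carry_out:
  moves: "0 0 -2 0 1; 0 0 -5 0 1; 0 0 -8 0 1; -3 1 -8 0 1; -7 3 -8 0 1; -11 5 -8 0 1; -15 6.3 -8 0 1; -16.4 6.9 -8 0 1; -16.4 6.9 -8 0 1; -16.4 6.9 -8 0 1; -16.4 6.9 -5 0 1; -16.4 6.9 -2 0 1; -16.4 6.9 -0.5 0 1; -16.4 6.9 0.1 0 1; -16.4 6.9 0.1 0 1; -16.4 6.9 0.1 0 1"

```text
clock: 26.38
tcp_pos: [0.639, -0.0297, 0.0455]
orientation: [180.0, 0.1, 175.4]
force: [0.8, 0.2, -1.7]
gripper_width: 0.0249
```

Request:
carry_out:
  moves: "0 0 0.2 0 1; 0 0 0.2 0 1; 0 0 0.2 0 1; 0 0 0.2 0 0.5; 0 0 0.2 0 0.2; 0 0 0.2 0 0; 0 0 0.2 0 0; 0 0 0.2 0 0; 0 0 0.2 0 0; 0 0 -2 0 0; 0 0 -5 0 0; 0 0 -8 0 0; 0 0 -12 0 0; 0 0 -16 0 0; 0 0 -16 0 0; 0 0 -16 0 0"

```text
clock: 28.38
tcp_pos: [0.6377, -0.0297, 0.2038]
orientation: [180.0, -0.1, 175.4]
force: [-0.4, -0.1, -1.4]
gripper_width: 0.0854
```

```bash
python3 look.py w10
python3 - <<'E'
from plant import cams;from h import *;import pickle
s=pickle.load(open("w10.pkl","rb"))
for n in("scene","side"):
    t=cams.snapshot(n);cv2.imwrite(f"pics/{n}10.png",t["img"]);pickle.dump(t,open(n+"10.pkl","wb"))
E
```

```text
28.425 [ 0.6374 -0.0298  0.2031] [-1.7999e+02 -1.3000e-01  1.7540e+02] 0.08549749511554434
```

View pics/w10.png

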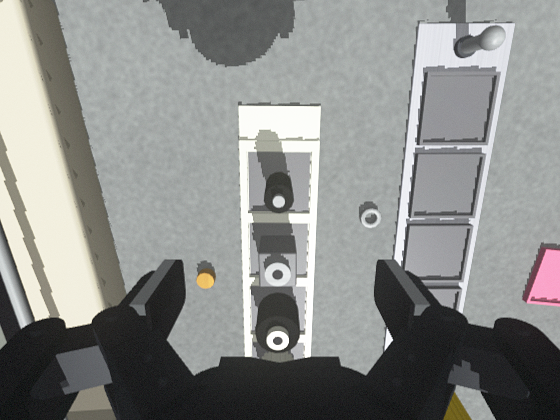

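View pics/side10.png

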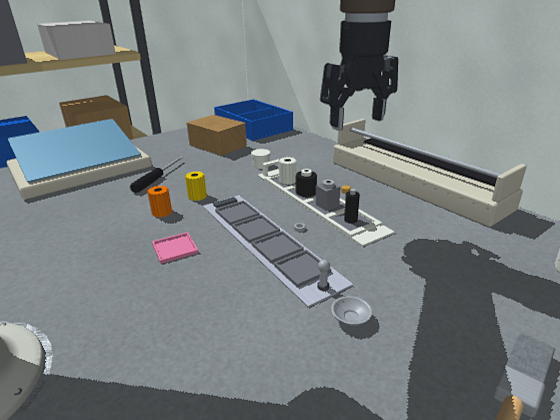

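View pics/scene10.png

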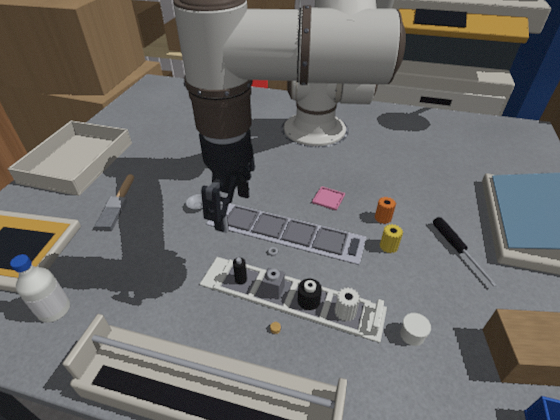

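All four stand in the tray in the right order. Scene tops are pickup (239,262), clutch (272,272), roller (310,285) and pulley (347,297). One last numeric check across the views.

Run:
```python
from h import *;import pickle
w,sc,si=[pickle.load(open(f+".pkl","rb")) for f in("w10","scene10","side10")]
o=np.array([.6482,.0808]);ay=np.array([.0872,.9962]);ax=np.array([.9962,-.0872])
for n,L in dict(pickup=[(w,(278,201),8,0),(sc,(239.5,260),3,0),(si,(352,192),3,0)],clutch=[(w,(277,274),9,1),(sc,(272.5,272.5),3,1),(si,(327,181.5),3,1)],
  roller=[(w,(277,341),7,1),(sc,(310,285.5),3,1),(si,(306,173.5),3,1)],pulley=[(sc,(347.5,297.5),4,1),(si,(287.5,160.5),4,1)]).items():
    P=[(s,blob(s,p,h,d)[0]) for s,p,h,d in L]
    X,e=tri(P);d=X[:2]-o;print(n,X.round(4),'tray x,y',(d@ax).round(4),(d@ay).round(4),np.round(e,4))
for p in((279.5,108),(279,145),(277.5,216),(278,284)):
    X=onplane(w,p,.008);d=X[:2]-o;print(p,X.round(4),(d@ax).round(4),(d@ay).round(4))
```

```text
pickup [ 0.6375 -0.0283  0.0677] tray x,y -0.0011 -0.1096 [0.001  0.0024 0.0018]
clutch [0.6451 0.0435 0.0592] tray x,y 0.0002 -0.0375 [0.0004 0.0017 0.0013]
roller [0.6489 0.1175 0.0492] tray x,y -0.0025 0.0367 [0.0053 0.0042 0.0065]
pulley [0.6579 0.1912 0.0573] tray x,y 0.0001 0.1108 [0.0011 0.0011]
(279.5, 108) [ 0.6315 -0.102   0.008 ] -0.0007 -0.1835
(279, 145) [ 0.6348 -0.0678  0.008 ] -0.0004 -0.1492
(277.5, 216) [0.6422 0.0043 0.008 ] 0.0007 -0.0768
(278, 284) [0.6481 0.083  0.008 ] -0.0003 0.0022
```

Run:
```python
from plant import ctrl
print(ctrl.close_job())
```

```text
the job is handed in; nothing more can be done
None
```

All four parts are in the white tray in reverse order. From the raised grip they are pulley, roller, clutch and pickup. I handed the job in at about 28.5 s of the 96 s, with the gripper open and about 16 cm above the parts. The hand-in gave no verdict.

- **Position:** in the last pictures all four stand upright. The positions measured from the views are within about 3 mm of each pocket's centre. The tray's far edge and pocket dividers fell within about 3 mm of where I expected them.
- **Checks that disagreed:** the roller's last three-view fit disagreed by 4 to 7 mm between views and put its top at 49 mm, against an expected 56 mm. I took this as one view marking the wrong blob but did not trace it. The wrist picture taken straight after placing showed the roller within 1 mm of its pocket's centre. The pickup's views disagreed by up to 2.4 mm, and its top came out about 2 mm below the expected 70 mm.

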